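# Change the chromatograph over to its other supply

## Robot

A 6-joint arm with a two-finger parallel gripper is mounted at the origin on the work surface. World frame = base frame: x ahead of the robot, y to its left, z up, the work surface at z = 0. Lengths are in m, angles in rad, forces in N, time in s.
With the tool pointing down it reaches from about 0.275 to 0.775 m from the base axis. Payload 14.6 kg.
Tool frame: the origin (TCP) lies at the very end of the fingers, on their centre line; the grasp point (between the pads) lies 19 mm behind it; z points along the fingers, y is the direction in which the jaws open and shut (so a half turn about z gives the same grasp; the last joint's range is limited). The gripper opens to 85 mm and grips with 20 to 120 N. Pads are 22 mm wide; open, the fingers measure 114 mm over their backs; the gripper's body (76 mm by 85 mm) begins 54 mm behind the grasp point. The pads swing forward as they close: fully open they stand 13 mm farther back than shut.
Start: joints at [-1.356, 0.263, -0.048, 1.259, 0, 1.415], TCP at [0.19, -0.49, 0.231] pointing down, gripper open.
Joint ranges: [-2.65, 2.65], [-0.89, 1.7], [-1.18, 1.37], [-2.13, 2.11], [-1.35, 1.29], [-3.14, 3.14]. Speed limits (rad/s): [1.89, 1.89, 2.57, 2.79, 3.14, 3.14].

## Interface

Orientations are given as a rotation vector (axis times angle).
In Python, from rig import robot, vision gives the robot as it stands. The module is installed in compiled form; this text tells all that it offers.
- The arm moves only by the tool move_arm, never from a script. Its argument "plan" is a list of rows, each a list of 3 entries, a list of its own where there are three numbers: the shift along the tool's x, y, z in units of 30 mm (1.0 is 30 mm), then the turn about the tool's z in units of 6 degrees (1.0 is 6 degrees), then the opening in per cent of the stroke, from 0 (shut) to 100 (fully open). In form: [[[x, y, z], yaw, jaw], ...]. A call has 1 to 8 rows; each row shifts and turns the pose as measured when the row begins, along the tool's axes as they then stand; what a row does not reach is not made up. A row lasts 1/12 s, in which the tool goes at most 41.7 mm and 7.16 degrees, less where a joint would pass 70% of its speed; a pose out of reach is approached as far as the arm can. A call is refused whole if a number of a shift passes 1 or a number of a turn 1, either way. A call with a gripper value outside its range is refused whole. The fingers move at their own pace and stop on an object; "force" is the grip in N (left out, the last holds). Time passes only in rows, so rows that do not move let the fingers close. It gives the time, the measured TCP pose, the force and the opening at its end, in the units of the state.
- robot.get_obs(): the state, without advancing time (a new reading comes with each control period).
- vision.grab_frame(name): name is "scene" or "top"; returns a dict with "img" (420x560x3 uint8, blue, green, red), "fx", "fy", "cx", "cy" (pixels), "T" (4x4, takes a point from camera to world coordinates). Camera axes: x right, y up, looking along -z (the intrinsics and any distortion apply to the point x, -y, -z); pixel columns grow to the right and rows downward; lengths in m; the calibration is good to about 2 mm. A picture is of the moment at which its call begins. There is no depth.
- robot.hand_in(): hands the job in, once; it reports no verdict.
The state is a dict: "time": time; "joint_pos": joint angles; "joint_vel": joint speeds; "tau": joint torques, N m; "tool_pos": TCP position; "tcp_rot": TCP orientation; "ft_force": force on the tool from outside, world axes, zero at the start; "wrist_torque": the same for the moment, N m; "grip_width": finger opening in m.
Only numpy, scipy, OpenCV 4.12 (cv2) and the standard library are available. Lean on these libraries where they do the work, as an engineer would, in place of code of your own. Each camera call takes 0.05 s, during which the arm holds its last target. There are 200 camera calls.

## Task

Change the chromatograph's supply over with the larger of the two changeover switches on the bench: move its lever from the side it leans to now up to the upright centre-off position, let it rest there for two full seconds, then put it fully over to the other side and let go. Leave the lever of the smaller switch alone.

Things in the scene. Friction and masses are not known exactly. Their poses are not given: they have to be found in the camera images.
- changeover_box: The larger switch: white box fixed to the bench, 100 (x) x 140 (y) x 60 mm high, turned up to 0.6 rad, one lever out of its middle. Origin: centre of its underside, z up. The lever swings in the box's y-z plane about a hinge along the box's x axis, on the box's vertical centre line 45 mm above the bench. It always starts leaning to the box's -y side and must go to +y.
- changeover_knob (a point): Centre of the black ball knob, 30 mm in diameter, on the end of the larger switch's lever, 100 mm from the hinge along the steel stem (10 mm in diameter); about 127 to 133 mm above the bench when leaning, 145 mm when upright.
- changeover (a joint): Angle of the larger switch's lever, rad: 0 upright (centre off), negative leaning to the box's -y side, positive to +y; end stops at -0.61 and +0.61. Starts between -0.61 and -0.50. The hinge is stiff by friction (2 to 3 N at the knob), has no spring or clicks, and the lever stays where it is left.
- small_switch_knob (a point): Centre of the black ball knob, 18 mm in diameter, of the smaller switch, which is not to be operated: a like white box of 70 x 90 x 45 mm, its lever 55 mm long from a hinge 30 mm above the bench, about 75 to 78 mm above the bench as it leans.

How it is judged:
On the way:
1. the larger switch's lever stands still at centre off, within 10 degrees of upright, for 1.5 s (value of joint changeover between -0.175 and 0.175 rad and velocity of joint changeover between -0.05 and 0.05 rad/s), for 1.5 s.
At the end, for the whole second after the job is handed in: The larger switch's lever is at rest on the other side from where it began, within about 10 degrees of its end stop (above 0.43 rad), and the knob of the smaller switch is within 10 mm of where it was (value of joint changeover above 0.43 rad and velocity of joint changeover between -0.05 and 0.05 rad/s and distance of small_switch_knob from where it was at the start of the episode below 0.01 m); the robot touches nothing.
It fails at once if the smaller switch's lever was moved by more than 10 mm (distance of small_switch_knob from where it was at the start of the episode above 0.01 m).
It also fails if it takes over 34 s, if anything falls off the work surface, if the arm or the gripper's body presses on something with over 40 N, if the wrist force passes 120 N, or if a joint passes its speed limit or range.

## Working session

There is one attempt and no reset: what is moved stays moved. The work goes in short steps, Python scripts to look and compute and a tool call to move; the robot and the scene stay as the last step left them, time stands still between calls to the robot, and variables do not carry over. Pictures are saved under pics/ and viewed, about 8 in all and at most 12, crops included, and the job is handed in when it is done.

Besides the shell and the picture viewer there is one more tool, called after "Call:" as name(argument=value, ...) on one line, values as JSON. move_arm: Moves the arm, as the interface text tells. Its arguments: {"type":"object","properties":{"plan":{"type":"array"},"force":{"type":"number"}},"required":["plan"]}

```bash
mkdir -p pics; python3 - <<'E'
from rig import robot, vision
import cv2, pickle
F={}
for n in("scene","top"):
    f=vision.grab_frame(n);F[n]=f;cv2.imwrite(f"pics/{n}0.png",f["img"]);print(n,{k:v for k,v in f.items() if k!="img"})
pickle.dump(F,open("f0.pkl","wb"));print(robot.get_obs())
E
```

```text
scene {'fx': 396.2958493041694, 'fy': 396.2958493041694, 'cx': 276.3179878470782, 'cy': 209.44790859734266, 'T': array([[ 0.79940679, -0.42404401,  0.42560012,  0.83406   ],
       [ 0.60049743,  0.58606515, -0.54399493, -0.37140108],
       [-0.01875161,  0.69044502,  0.7231418 ,  0.58922427],
       [ 0.        ,  0.        ,  0.        ,  1.        ]])}
top {'fx': 471.0209636411554, 'fy': 471.0209636411554, 'cx': 280.4918864697941, 'cy': 210.97859746392587, 'T': array([[ 1.97696715e-03,  9.93978640e-01, -1.09556172e-01,
         4.56272522e-01],
       [-9.99733528e-01, -5.55168425e-04, -2.30773480e-02,
        -8.16103856e-03],
       [-2.29992131e-02,  1.09572601e-01,  9.93712675e-01,
         1.00254916e+00],
       [ 0.00000000e+00,  0.00000000e+00,  0.00000000e+00,
         1.00000000e+00]])}
{'time': 0.1, 'joint_pos': array([-1.35629691e+00,  2.63450710e-01, -4.88620865e-02,  1.25940367e+00,
        1.26931202e-05,  1.41547742e+00]), 'joint_vel': array([-0.00191126, -0.00292223,  0.00224326, -0.00015881,  0.00033452,
        0.00104125]), 'tau': array([ 3.16784448e-03, -6.38578534e+01,  3.85065937e+01,  1.00245475e-02,
        1.03267402e-05, -3.06934032e-05]), 'tool_pos': array([ 0.18969569, -0.48926825,  0.23089   ]), 'tcp_rot': array([-3.08713336e+00, -5.77435380e-01,  2.28257361e-05]), 'ft_force': array([ 0.21398515, -0.32334576,  0.83754398]), 'wrist_torque': array([-0.01613952,  0.04781001,  0.06835907]), 'grip_width': 0.08543637300885852}
```

View pics/scene0.png

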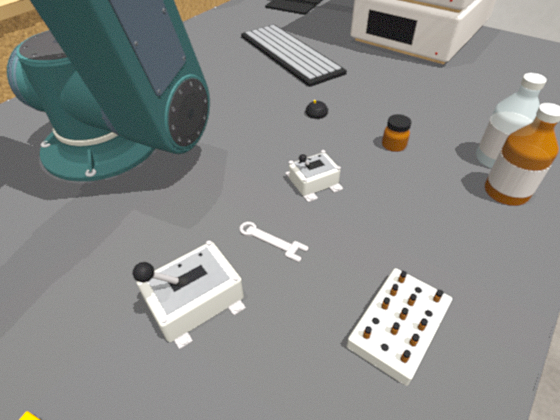

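View pics/top0.png

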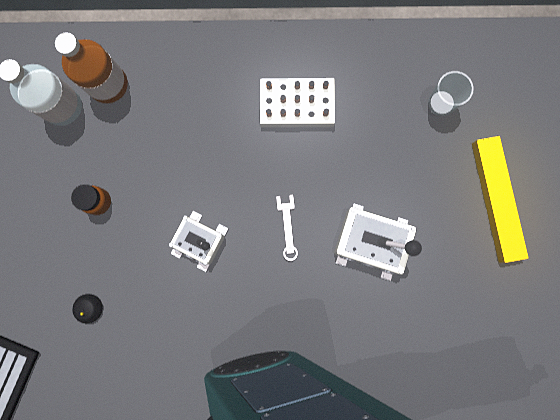

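The scene view shows the large switch with its knob at about (144,271). In the top view its knob is at (413,248), leaning right (world -y), with the box around (377,241). The small switch is at (198,243) in the top view, about 0.35 m away.

```bash
cat > h.py <<'E'
import numpy as np, cv2
def ray(f,u,v):
    T=f["T"];d=T[:3,:3]@np.array([(u-f["cx"])/f["fx"],-(v-f["cy"])/f["fy"],-1]);return T[:3,3],d/np.linalg.norm(d)
def plane(f,u,v,z):
    o,d=ray(f,u,v);return o+d*(z-o[2])/d[2]
def tri(fa,a,fb,b):
    o1,d1=ray(fa,*a);o2,d2=ray(fb,*b)
    s=np.linalg.lstsq(np.c_[d1,-d2],o2-o1,rcond=None)[0];p,q=o1+s[0]*d1,o2+s[1]*d2
    return (p+q)/2,np.linalg.norm(p-q)
def dark(f,u,v,r,th=45):
    g=f["img"].max(2);m=np.zeros_like(g);cv2.circle(m,(u,v),r,255,-1)
    m=cv2.morphologyEx(((g<th)&(m>0)).astype(np.uint8),cv2.MORPH_OPEN,np.ones((3,3)))
    c=max(cv2.findContours(m,0,2)[0],key=cv2.contourArea);return cv2.minEnclosingCircle(c)
E
python3 - <<'E'
from h import *; import pickle
F=pickle.load(open("f0.pkl","rb"));s,t=F["scene"],F["top"]
a=dark(s,144,271,16);b=dark(t,414,248,12);print(a,b)
K,e=tri(s,a[0],t,b[0]);print("knob",K,e)
g=t["img"].min(2);m=(g>125).astype(np.uint8);m[:, :325]=0;m[:,430:]=0;m[:195]=0;m[285:]=0
m=cv2.morphologyEx(m,cv2.MORPH_CLOSE,np.ones((15,15)));m=cv2.morphologyEx(m,cv2.MORPH_OPEN,np.ones((21,21)))
c=max(cv2.findContours(m,0,2)[0],key=cv2.contourArea);r=cv2.minAreaRect(c);B=cv2.boxPoints(r);print(r)
P=np.array([plane(t,u,v,.06)[:2] for u,v in B]);print(P,np.linalg.norm(np.diff(P,axis=0),axis=1),P.mean(0))
im=t["img"].copy();cv2.drawContours(im,[B.astype(int)],0,(0,0,255),1);cv2.circle(im,(int(b[0][0]),int(b[0][1])),int(b[1]),(0,255,0),1)
cv2.imwrite("pics/chk.png",cv2.resize(im[180:300,310:450],None,fx=5,fy=5,interpolation=0))
E
```

```text
Traceback (most recent call last):
  File "h.py", line 13, in dark
    c=max(cv2.findContours(m,0,2)[0],key=cv2.contourArea);return cv2.minEnclosingCircle(c)
ValueError: max() iterable argument is empty
```

```bash
sed -i 's/th=45/th=58/' h.py; python3 - <<'E'
from h import *; import pickle
F=pickle.load(open("f0.pkl","rb"));s,t=F["scene"],F["top"]
print(s["img"].max(2)[262:282:2,132:158:2]);print(t["img"].max(2)[238:260:2,402:426:2])
try:
 a=dark(s,144,271,16);b=dark(t,414,248,12);print(a,b)
 K,e=tri(s,a[0],t,b[0]);print("knob",K,e)
except Exception as ex: print(ex); b=((413.5,248),8)
g=t["img"].min(2);m=(g>125).astype(np.uint8);m[:, :325]=0;m[:,430:]=0;m[:195]=0;m[285:]=0
m=cv2.morphologyEx(m,cv2.MORPH_CLOSE,np.ones((15,15)));m=cv2.morphologyEx(m,cv2.MORPH_OPEN,np.ones((21,21)))
c=max(cv2.findContours(m,0,2)[0],key=cv2.contourArea);r=cv2.minAreaRect(c);B=cv2.boxPoints(r);print(r)
P=np.array([plane(t,u,v,.06)[:2] for u,v in B]);print(P,np.linalg.norm(np.diff(P,axis=0),axis=1),P.mean(0))
im=t["img"].copy();cv2.drawContours(im,[B.astype(int)],0,(0,0,255),1);cv2.circle(im,(int(b[0][0]),int(b[0][1])),int(b[1]),(0,255,0),1)
cv2.imwrite("pics/chk.png",cv2.resize(im[180:300,310:450],None,fx=5,fy=5,interpolation=0))
E
```

```text
[[148 151 150 141 104  87  71  84 126 149 151 147 149]
 [147 148 109  64  59  57  52  56  47  78 139 150 146]
 [150 112  55  59  58  64  68  63  57  47  77 146 147]
 [141  66  51  64  72  83  80  64  56  52  45 126 151]
 [122  53  59  65  77  92  88  63  57  54  47 157 255]
 [105  49  54  63  69  71  74  62  57  49  29 171 239]
 [109  39  48  57  60  70  64  54  48  57  35 168 223]
 [140  49  44  52  54  55  49  55  51  34  61 182 203]
 [146  91  40  49  43  50  46  36  32  67 164 175 165]
 [150 139  92  49  26  38  30  35  64 182 222 221 216]]
[[226 226 186 255 255 255 108 141 134 129 134 132]
 [210 217 255 255 250 123  91 112 138 135 131 133]
 [215 207 255  47  64  72  74  72  76 141 136 131]
 [222 208  51  76  77  77  76  75  73  75 135 129]
 [207 202  72  75  80  86  88  79  72  65 142 137]
 [157 124  66  75  75  83  90  80  73  67 140 133]
 [220 255  52  75  73  79  81  76  73  58 137 136]
 [244 255 124  60  76  76  69  70  71  93 140 133]
 [244 237 255 140  69  65  68  59  90 137 130 130]
 [250 238 242 152 126 116 115 131 136 133 133 136]
 [243 240 233 113 136 132 129 135 132 132 130 131]]
max() iterable argument is empty
((377.0, 239.5), (89.0, 104.0), 90.0)
[[ 0.59255982 -0.07599894]
 [ 0.59227839 -0.28428439]
 [ 0.41561042 -0.27857124]
 [ 0.41500036 -0.07451466]] [0.20828564 0.17676032 0.2040575 ] [ 0.50386225 -0.17834231]
```

View pics/chk.png

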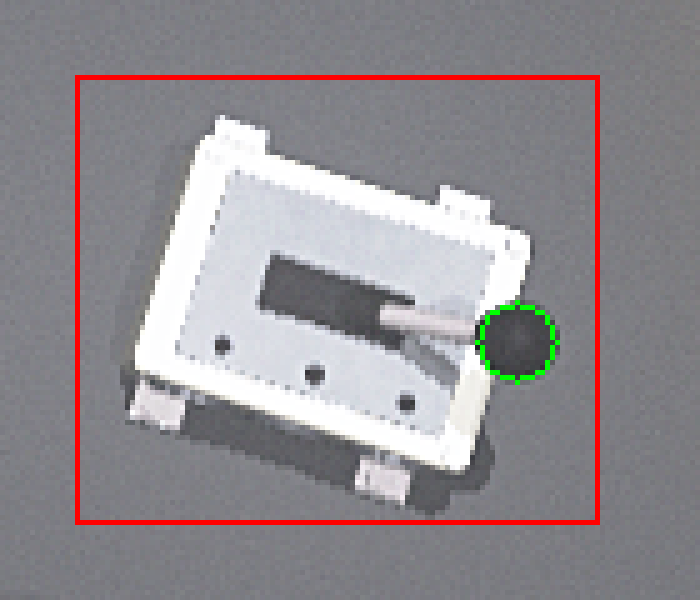

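The crop shows the box rotated, with its knob (green) at about (413.5,248). The bench is brighter than I assumed, so I'm adjusting the thresholds.

```bash
sed -i 's/th=58/th=100/' h.py; python3 - <<'E'
from h import *; import pickle
from rig import robot
from scipy.spatial.transform import Rotation as R
F=pickle.load(open("f0.pkl","rb"));s,t=F["scene"],F["top"]
a=dark(s,144,271,13);b=dark(t,414,248,10);print(a,b)
K,e=tri(s,a[0],t,b[0]);print("knob",K,e)
g=t["img"].min(2);m=(g>175).astype(np.uint8);m[:, :325]=0;m[:,430:]=0;m[:195]=0;m[285:]=0
m=cv2.morphologyEx(m,cv2.MORPH_CLOSE,np.ones((15,15)));m=cv2.morphologyEx(m,cv2.MORPH_OPEN,np.ones((19,19)))
c=max(cv2.findContours(m,0,2)[0],key=cv2.contourArea);r=cv2.minAreaRect(c);B=cv2.boxPoints(r);print(r,B)
for n,Q in(("auto",B),("eye",np.array([[138,365],[197,135],[530,235],[468,468]])/5+[310,180])):
    P=np.array([plane(t,u,v,.06)[:2] for u,v in Q]);L=np.linalg.norm(np.diff(P,axis=0),axis=1);C=P.mean(0)
    l=P[1]-P[2]; yaw=np.arctan2(-l[0],l[1]); yh=np.array([-np.sin(yaw),np.cos(yaw)])
    print(n,L,C,"yaw",yaw,"along y",(K[:2]-C)@yh,"off x",(K[:2]-C)@[np.cos(yaw),np.sin(yaw)])
o=robot.get_obs();Rt=R.from_rotvec(o["tcp_rot"]).as_matrix();print(Rt)
E
```

```text
((143.2755126953125, 272.11224365234375), 10.986486434936523) ((412.86083984375, 247.726806640625), 8.32042407989502)
knob [ 0.48435851 -0.231847    0.12823131] 0.0004944279377782169
((374.351318359375, 242.39187622070312), (69.86956787109375, 58.197235107421875), 9.462322235107422) [[335.1081  265.35132]
 [344.67566 207.94594]
 [413.59454 219.43243]
 [404.02698 276.83783]]
auto [0.11640278 0.1388674  0.11573872] [ 0.49759438 -0.17308329] yaw -0.16776332411603978 along y -0.0601488005398655 off x -0.0032378340831116705
eye [0.09534688 0.13776553 0.09603181] [ 0.50196951 -0.17767109] yaw -0.2963983156387861 along y -0.0569573207811718 off x -0.0010195111442957462
[[ 9.32393046e-01  3.61445949e-01 -1.83456712e-04]
 [ 3.61445962e-01 -9.32392623e-01  9.01752630e-04]
 [ 1.54881150e-04 -9.07097570e-04 -9.99999577e-01]]
```

Box centre is (0.502, -0.178) with yaw about -0.30, the knob is at (0.484, -0.232, 0.128), and the lever sits at about -0.606 rad. The plan is to turn the jaws along the hinge axis, grip the ball so it can pivot between the pads, and follow the arc.

```bash
cat > d.py <<'E'
import sys, numpy as np
from rig import robot
from scipy.spatial.transform import Rotation as R
C=np.array([.5020,-.1777]);yaw=-.296
def knob(th): return np.r_[C+.1*np.sin(th)*np.array([-np.sin(yaw),np.cos(yaw)]),.045+.1*np.cos(th)]
def show(p):
    o=robot.get_obs();M=R.from_rotvec(o["tcp_rot"]).as_matrix();d=M.T@(p-o["tool_pos"])/.03
    ya=np.arctan2(M[1,1],M[0,1]);print("t",o["time"],"shift units",d.round(2),"turn units",np.degrees(ya-yaw).round(1)/6,"F",o["ft_force"].round(1),o["tool_pos"].round(4))
if __name__=="__main__":
    show(knob(float(sys.argv[1]))-[0,0,.019-float(sys.argv[2])])
E
```

Call:
move_arm(plan=[[[0,0,0],-1,100],[[0,0,0],-1,100],[[0,0,0],-1,100],[[0,0,0],-1,100],[[0,0,0],-1,100],[[0,0,0],-1,100],[[0,0,0],-1,100],[[0,0,0],-1,100]], force=30)

```text
time: 0.77
tool_pos: [0.1894, -0.4878, 0.2286]
tcp_rot: [-2.55, -1.825, -0.004]
ft_force: [-0.2, -0.2, -0.9]
grip_width: 0.0858
```

```bash
python3 d.py -.606 0.09
```

```text
t 0.7667 shift units [11.24  6.59  1.05] turn units -0.31666666666666665 F [-0.2 -0.2 -0.9] [ 0.1894 -0.4878  0.2286]
```

Call:
move_arm(plan=[[[0.9,0.5,0],-0.3,100],[[1,0.6,0],0,100],[[1,0.6,0],0,100],[[1,0.6,0],0,100],[[1,0.6,0],0,100],[[1,0.6,0],0,100],[[1,0.6,0],0,100],[[1,0.6,0],0,100]])

```text
time: 1.43
tool_pos: [0.396, -0.2974, 0.2267]
tcp_rot: [-2.517, -1.863, -0.003]
ft_force: [0.1, -1.2, 0.9]
grip_width: 0.0856
```

```bash
python3 d.py -.606 0.09
```

```text
t 1.4333 shift units [2.94 2.22 0.96] turn units -0.0 F [ 0.1 -1.2  0.9] [ 0.396  -0.2974  0.2267]
```

Call:
move_arm(plan=[[[1,0.7,0],0,100],[[1,0.7,0],0,100],[[0.6,0.5,0.2],0,100],[[0.2,0.2,0.2],0,100],[[0,0,0],0,100]])

```text
time: 1.85
tool_pos: [0.4875, -0.2264, 0.2136]
tcp_rot: [-2.51, -1.87, -0.004]
ft_force: [-0.3, -0.2, 0.1]
grip_width: 0.0856
```

```bash
python3 d.py -.606 0; python3 - <<'E'
from rig import vision; import cv2, numpy as np
a=vision.grab_frame("top")["img"][150:330,290:490];b=vision.grab_frame("scene")["img"][150:330,60:260]
cv2.imwrite("pics/c2.png",cv2.resize(np.hstack([a,b]),None,fx=2,fy=2))
E
```

```text
t 1.85 shift units [-0.24  0.02  3.51] turn units 0.049999999999999996 F [-0.3 -0.2  0.1] [ 0.4875 -0.2264  0.2136]
```

View pics/c2.png

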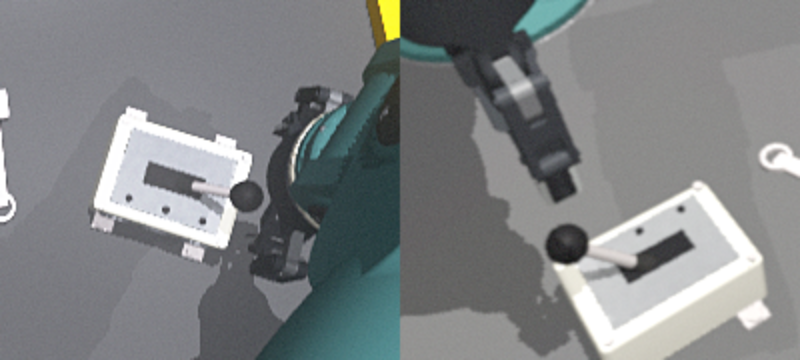

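The gripper is above the knob, and the sideways offset in the top view is parallax. The jaws straddle it along the hinge axis, so I'm descending.

Call:
move_arm(plan=[[[-0.2,0,0.8],0,100],[[0,0,1],0,100],[[0,0,0.9],0,100],[[0,0,0.5],0,100],[[0,0,0.2],0,100],[[0,0,0],0,100]])

```text
time: 2.45
tool_pos: [0.4783, -0.2401, 0.1118]
tcp_rot: [-2.525, -1.859, -0.004]
ft_force: [-0.1, 0.2, 0.5]
grip_width: 0.0853
```

```bash
python3 d.py -.606 0
```

```text
t 2.45 shift units [0.32 0.15 0.12] turn units -0.049999999999999996 F [-0.1  0.2  0.5] [ 0.4783 -0.2401  0.1118]
```

Small trim, then close on the ball.

Call:
move_arm(plan=[[[0.3,0.15,0.1],0,100],[[0,0,0],0,0],[[0,0,0],0,0],[[0,0,0],0,0],[[0,0,0],0,0],[[0,0,0],0,0],[[0,0,0],0,0],[[0,0,0],0,0]])

```text
time: 3.12
tool_pos: [0.4827, -0.2341, 0.1134]
tcp_rot: [-2.528, -1.856, 0.003]
ft_force: [4.4, 0.7, -8.0]
grip_width: 0.0281
```

```bash
python3 d.py -.606 0
```

```text
t 3.1167 shift units [0.09 0.07 0.17] turn units -0.08333333333333333 F [ 4.4  0.7 -8. ] [ 0.4827 -0.2341  0.1134]
```

Call:
move_arm(plan=[[[0.2,0,-0.1],0,0],[[0.3,0,-0.2],0,0],[[0.3,0,-0.1],0,0],[[0.3,0,-0.1],0,0],[[0.3,0,-0.1],0,0],[[0.2,0,0],0,0],[[0,0,0],0,0]])

```text
time: 3.7
tool_pos: [0.4984, -0.1852, 0.1331]
tcp_rot: [-2.53, -1.857, 0.007]
ft_force: [0.7, -1.5, -9.8]
grip_width: 0.0274
```

```bash
python3 d.py 0 0; python3 - <<'E'
from rig import vision; import cv2, numpy as np
a=vision.grab_frame("top")["img"][150:330,290:490];b=vision.grab_frame("scene")["img"][150:330,60:260]
cv2.imwrite("pics/c3.png",cv2.resize(np.hstack([a,b]),None,fx=2,fy=2))
E
```

```text
t 3.7 shift units [0.27 0.04 0.24] turn units -0.08333333333333333 F [ 0.7 -1.5 -9.8] [ 0.4984 -0.1852  0.1331]
```

View pics/c3.png

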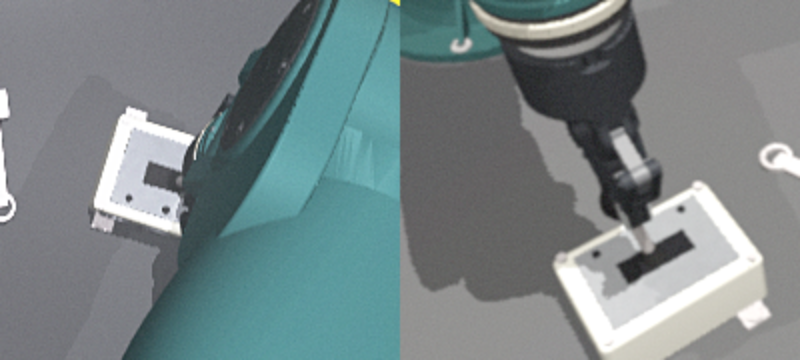

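The view shows the stem nearly upright between the fingers. The tool is about 8 mm short and 7 mm high, so I'll correct that and then rest.

Call:
move_arm(plan=[[[0.2,0,0.2],0,0],[[0,0,0],0,0],[[0,0,0],0,0],[[0,0,0],0,0]])

```text
time: 4.13
tool_pos: [0.4999, -0.1802, 0.1279]
tcp_rot: [-2.531, -1.856, 0.005]
ft_force: [0.2, 1.1, 0.9]
grip_width: 0.0281
```

```bash
python3 d.py 0 0
```

```text
t 4.1333 shift units [0.1  0.04 0.06] turn units -0.08333333333333333 F [0.2 1.1 0.9] [ 0.4999 -0.1802  0.1279]
```

Re-issued hold rows could jitter the lever, so I'll open the jaws around the ball and let friction hold it at centre.

Call:
move_arm(plan=[[[0,0,0],0,100],[[0,0,0],0,100],[[0,0,0],0,100],[[0,0,0],0,100],[[0,0,0],0,100],[[0,0,0],0,100],[[0,0,0],0,100],[[0,0,0],0,100]])

```text
time: 4.8
tool_pos: [0.5005, -0.1817, 0.1288]
tcp_rot: [-2.534, -1.855, 0.004]
ft_force: [0.3, -0.8, -0.6]
grip_width: 0.0856
```

```bash
python3 d.py 0 0; python3 - <<'E'
from rig import vision; import cv2, numpy as np
for i in range(50): b=vision.grab_frame("scene")
cv2.imwrite("pics/c4.png",cv2.resize(b["img"][150:330,60:260],None,fx=3,fy=3))
E
python3 d.py 0 0
```

```text
t 4.8 shift units [0.14 0.01 0.09] turn units -0.09999999999999999 F [ 0.3 -0.8 -0.6] [ 0.5005 -0.1817  0.1288]
t 7.3 shift units [0.14 0.01 0.09] turn units -0.09999999999999999 F [-0.1 -0.6 -0.4] [ 0.5004 -0.1817  0.1288]
```

View pics/c4.png

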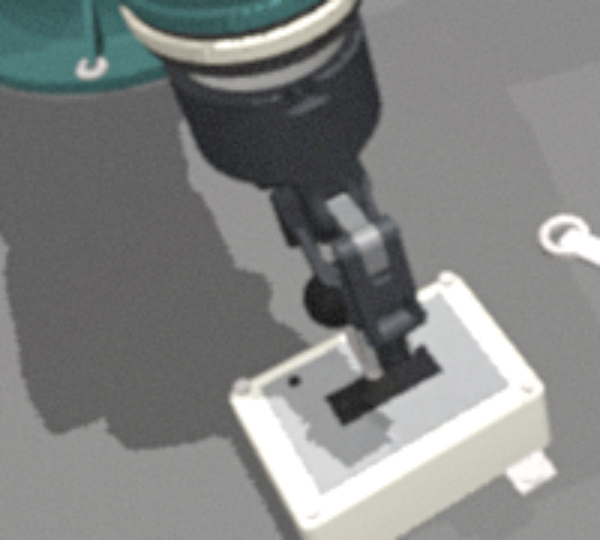

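The jaws are open and the knob shows at about (170,250) full-image, partly hidden by the front finger. I'll compare that with the projected lever angles.

```bash
python3 - <<'E'
from d import *; import pickle
f=pickle.load(open("f0.pkl","rb"))["scene"];T=np.linalg.inv(f["T"])
for th in(-.606,-.3,-.2,-.1,0,.1):
    p=T[:3,:3]@knob(th)+T[:3,3];u,v=f["cx"]+f["fx"]*p[0]/-p[2],f["cy"]-f["fy"]*p[1]/-p[2];r=f["fx"]*.015/-p[2]
    print(th,round(u,1),round(v,1),round(r,1),"left edge crop",round((u-r-60)*3),"bottom",round((v+r-150)*3))
E
```

```text
-0.606 143.9 273.0 10.6 left edge crop 220 bottom 401
-0.3 159.7 257.9 10.6 left edge crop 267 bottom 356
-0.2 165.6 253.5 10.6 left edge crop 285 bottom 342
-0.1 171.8 249.5 10.5 left edge crop 304 bottom 330
0 178.1 246.0 10.5 left edge crop 323 bottom 319
0.1 184.4 242.9 10.4 left edge crop 342 bottom 310
```

The lever reads about -0.10 rad, which is inside the band but not quite upright. I'll regrip centred on the ball, nudge it about 10 mm and rest again.

Call:
move_arm(plan=[[[-0.2,0,0.1],0,100],[[0,0,0],0,0],[[0,0,0],0,0],[[0,0,0],0,0],[[0,0,0],0,0],[[0,0,0],0,0],[[0,0,0],0,0],[[0,0,0],0,0]])

```text
time: 7.97
tool_pos: [0.4975, -0.1879, 0.1257]
tcp_rot: [-2.534, -1.854, 0.006]
ft_force: [1.2, -0.5, -2.8]
grip_width: 0.0286
```

```bash
python3 d.py -.1 0
```

```text
t 7.9667 shift units [0.04 0.04 0.01] turn units -0.11666666666666665 F [ 1.2 -0.5 -2.8] [ 0.4975 -0.1879  0.1257]
```

Call:
move_arm(plan=[[[0.25,0,0],0,0],[[0.1,0,0],0,0],[[0,0,0],0,0]])

```text
time: 8.22
tool_pos: [0.5006, -0.1782, 0.1261]
tcp_rot: [-2.536, -1.854, 0.009]
ft_force: [-1.7, -1.9, -1.2]
grip_width: 0.028
```

```bash
python3 d.py 0 0
```

```text
t 8.2167 shift units [0.03 0.04 0.  ] turn units -0.11666666666666665 F [-1.7 -1.9 -1.2] [ 0.5006 -0.1782  0.1261]
```

Call:
move_arm(plan=[[[0,0,0],0,100],[[0,0,0],0,100],[[0,0,0],0,100],[[0,0,0],0,100],[[0,0,0],0,100],[[0,0,0],0,100]])

```text
time: 8.72
tool_pos: [0.501, -0.1776, 0.1258]
tcp_rot: [-2.535, -1.854, 0.006]
ft_force: [1.3, -0.5, -0.6]
grip_width: 0.0852
```

```bash
python3 - <<'E'
from rig import vision; import cv2, numpy as np
for i in range(50): b=vision.grab_frame("scene")
cv2.imwrite("pics/c5.png",cv2.resize(b["img"][150:330,60:260],None,fx=3,fy=3))
E
python3 d.py 0 0
```

```text
t 11.2167 shift units [ 0.    0.03 -0.  ] turn units -0.11666666666666665 F [-0.7 -0.3 -0.4] [ 0.501  -0.1775  0.1259]
```

View pics/c5.png

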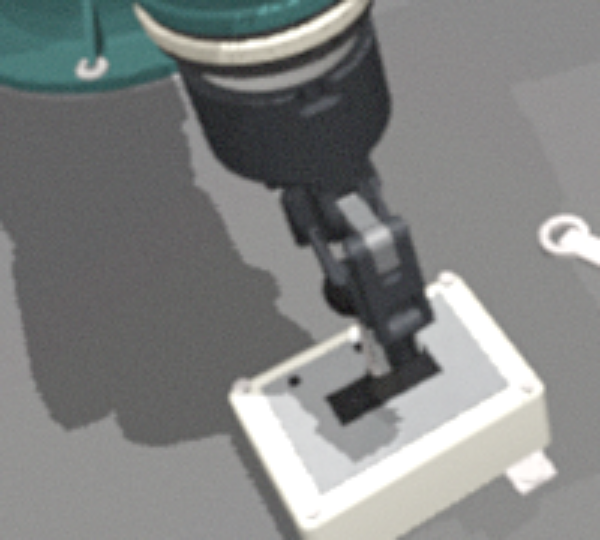

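The knob's left edge is at crop x≈325 and its bottom at about 317, so the lever is upright (about 0 rad), and it has rested over 2.5 s. Next: regrip and take it over to +y.

Call:
move_arm(plan=[[[0,0,0],0,0],[[0,0,0],0,0],[[0,0,0],0,0],[[0,0,0],0,0],[[0,0,0],0,0],[[0,0,0],0,0],[[0,0,0],0,0]])

```text
time: 11.8
tool_pos: [0.5008, -0.1775, 0.1261]
tcp_rot: [-2.535, -1.854, 0.007]
ft_force: [0.2, 0.0, -0.9]
grip_width: 0.0282
```

Call:
move_arm(plan=[[[0.3,0,0],0,0],[[0.3,0,0.05],0,0],[[0.3,0,0.1],0,0],[[0.3,0,0.1],0,0],[[0.3,0,0.1],0,0],[[0.2,0,0.1],0,0],[[0,0,0],0,0]])

```text
time: 12.38
tool_pos: [0.5174, -0.1253, 0.1113]
tcp_rot: [2.535, 1.853, -0.011]
ft_force: [1.1, -4.6, -3.0]
grip_width: 0.0281
```

```bash
python3 d.py .59 0
```

```text
t 12.3833 shift units [0.03 0.02 0.07] turn units -0.11666666666666665 F [ 1.1 -4.6 -3. ] [ 0.5174 -0.1253  0.1113]
```

Call:
move_arm(plan=[[[0.15,0,0.1],0,0],[[0,0,0],0,0],[[0,0,0],0,100],[[0,0,0],0,100],[[0,0,0],0,100],[[0,0,0],0,100],[[0,0,0],0,100],[[0,0,0],0,100]])

```text
time: 13.05
tool_pos: [0.5191, -0.1197, 0.1081]
tcp_rot: [-2.536, -1.855, 0.008]
ft_force: [0.1, 0.6, -0.0]
grip_width: 0.0853
```

Call:
move_arm(plan=[[[0,0,-0.5],0,100],[[0,0,-0.9],0,100],[[0,0,-0.9],0,100],[[0,0,-0.9],0,100],[[-1,0,0],0,100],[[-1,0,0],0,100],[[-1,0,0],0,100],[[-1,0,0],0,100]])

```text
time: 13.72
tool_pos: [0.4826, -0.2335, 0.21]
tcp_rot: [-2.529, -1.863, 0.007]
ft_force: [1.6, 0.1, -0.2]
grip_width: 0.0858
```

Call:
move_arm(plan=[[[-1,0,0],0,100],[[-1,0,0],0,100],[[-1,0,0],0,100],[[0,0,0],0,100],[[0,0,0],0,100]])

```text
time: 14.13
tool_pos: [0.4521, -0.329, 0.2107]
tcp_rot: [2.533, 1.856, -0.007]
ft_force: [-0.2, 0.2, 0.5]
grip_width: 0.0852
```

```bash
python3 - <<'E'
from rig import vision; import cv2, numpy as np, pickle
from d import knob
F={n:vision.grab_frame(n) for n in("top","scene")};pickle.dump(F,open("f1.pkl","wb"))
for n in F:
    f=F[n];T=np.linalg.inv(f["T"])
    for th in(.43,.6):
        p=T[:3,:3]@knob(th)+T[:3,3];print(n,th,f["cx"]+f["fx"]*p[0]/-p[2],f["cy"]-f["fy"]*p[1]/-p[2])
F0=pickle.load(open("f0.pkl","rb"))
print("small diff",cv2.absdiff(F0["top"]["img"],F["top"]["img"])[205:275,165:232].mean(),cv2.absdiff(F0["scene"]["img"],F["scene"]["img"])[145:205,282:345].mean())
a=F["top"]["img"][150:330,150:440];b=F["scene"]["img"][130:310,110:360]
cv2.imwrite("pics/c6.png",cv2.resize(np.hstack([a,b]),None,fx=1.45,fy=1.45))
E
python3 d.py .6 0
```

```text
top 0.43 362.0380697667488 231.32768318193285
top 0.6 353.6777862032516 229.30387621867274
scene 0.43 204.59430134805504 236.57410653157885
scene 0.6 213.9568809588102 235.5905374322841
small diff 2.790405117270789 1.925132275132275
t 14.2333 shift units [7.17 0.06 3.37] turn units -0.08333333333333333 F [-0.4  0.  -0.3] [ 0.4525 -0.328   0.2108]
```

View pics/c6.png

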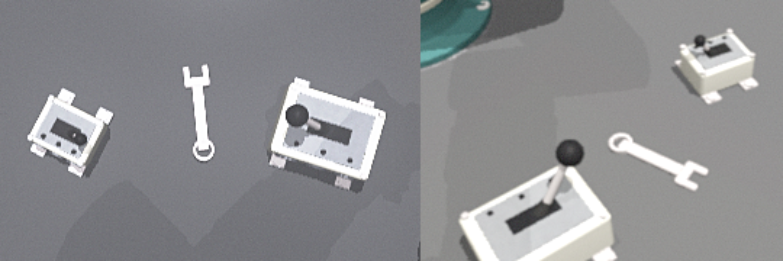

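The top view puts the knob at about (354.8,229.3) and the scene view at about (212.4,234.8), so the lever is at roughly +0.57 to +0.58 rad. The small switch looks unchanged and the arm is clear.

```bash
python3 -c "
from rig import robot
print(robot.hand_in())"
```

```text
the job is handed in; nothing more can be done
None
```

The larger switch is changed over, and I handed the job in at about 14 s of the 34 s allowed; no verdict was reported.

- **Centre off:** I gripped the ball knob with the jaws along the hinge axis and brought the lever up to centre. The first rest, about 2.5 s with the jaws open, showed the lever at about -0.10 rad, inside the band but not quite upright. I nudged it to about 0 rad and let it rest untouched for another 2.5 s or more.
- **Far side:** I then put it over to +y, released it and backed the arm away.
- **Last checks:** The two cameras put the lever at about +0.57 to +0.58 rad, above the required 0.43. The small switch looked unchanged in both views, with only slight differences from the starting images. The force reading on the retracted arm was within ±0.5 N.
- **Disagreements:** The tool position and the camera disagreed by about 6 mm at the first centre stop, which the regrip corrected. The gripper also read about 28 mm on the 30 mm ball throughout, with no visible effect.

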